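# Set a gauge blade under the sprung jaw

### The job

Pick up the gauge blade by its blue block, lay it flat on the narrow steel rail with its long end towards the machine head but still outside the gap, and let go of it completely. Then slide it straight along the rail into the gap under the brass jaw, slowly, until the orange pointer stands in the green band; never let the pointer reach the red. Leave the blade there, lying flat on the rail, and leave everything else on the table where it is.

Things in the scene. Friction and masses are not known exactly. Their poses are not given: they have to be found in the camera images.
- blade: Loose gauge blade, 0.24 kg: flat steel strip 155 x 30 x 4 mm with a blue block on it to grip, 16 mm (along x) x 28 mm (along y), its top 38 mm above the strip's underside. Origin on the underside, below the block's centre. x runs along the strip: the long end (nose) reaches x = +95 mm, the tail x = -60 mm; z up. Starts on a wooden rest 15 mm high.
- head: Fixed grey and green machine head with its steel guide rail. Origin on the table, below the mouth of the gap, on the rail's centre line; x points along the rail into the gap, z up. From x = -27 mm to 0 two flared guides stand 13 mm above the rail's top (47 narrowing to 35 mm apart); then two cheeks 35 mm apart, 45 mm above the rail, bridged at the mouth. Pointer top 175 mm high.
- mouth (a point): Point on the rail's top centre line at the mouth of the gap (head 0, 0, 60 mm; head's axes). Inside, a sprung brass jaw hangs 2.5 mm above the rail (15 to 27 mm past the mouth) with a sloped lead-in, 7 mm high at the mouth; lifting it takes a push of 5 to 15 N. Behind it hangs the pointer's feeler: the nose meets it 31 to 47 mm past the mouth, different every time, to be found by feel.
- rail_end (a point): Point on the rail's top centre line at its free end (head frame -150, 0, 60 mm; head's axes). The rail's flat top is 60 mm above the table, 40 mm wide, without lips, and runs on through the gap.
- pointer (a joint): Angle of the orange pointer on the machine head, rad: 0 upright at rest, growing as it leans away from the rail's free end when the nose pushes the sprung feeler; 4 mm of push gives about 0.22. Green band 0.25 to 0.45; red begins at 0.53. A spring (1 to 2 N) returns it if the blade goes back.
- gauge_rest: Fixed wooden block 170 x 80 x 15 mm on which the blade lies at the start; origin at its underside's centre.
- parts_tray: Fixed open blue tray 170 x 110 x 30 mm with one divider; origin at its underside's centre. Holds the gear and the collar.
- gear: Loose steel gear, diameter 57 mm, 20 mm high with its hub, in the tray; a bystander. Origin at its underside's centre.
- collar: Loose brass collar, diameter 36 mm, 16 mm high, in the tray; a bystander. Origin at its underside's centre.
- wrench: Loose wrench lying on the table, a bystander; x along it.
- screwdriver: Loose screwdriver lying on the table, a bystander; x along it.
- grease_jar: Loose white jar with a red cap, diameter 60 mm, 65 mm high; a bystander. Origin at its underside's centre.
- oil_can: Loose metal can, diameter 52 mm, 110 mm high; a bystander. Origin at its underside's centre.
- hammer: Loose hammer lying on the table, a bystander; x along it.
Not all that is in view belongs to the job. There is more than one size of the blade; the one meant has the size given above.

How it is judged:
By the outcome, as a careful person would: the job done as asked, in the order asked, and still so for the second after the job is handed in, with the robot touching nothing.
It also fails if it takes over 70 s, if anything falls off the work surface, if the arm or the gripper's body presses on something with over 40 N, if the wrist force passes 120 N, or if a joint passes its speed limit or range.

### The arm

A 6-joint arm with a two-finger parallel gripper is mounted at the origin on the work surface. World frame = base frame: x ahead of the robot, y to its left, z up, the work surface at z = 0. Lengths are in m, angles in degrees, forces in N, time in s.
With the tool pointing down it reaches from about 0.375 to 0.9 m from the base axis. Payload 3.1 kg.
Tool frame: the origin (TCP) lies on the centre line of the jaws, within the pads' length; the fingertips stand 25 mm ahead of it and the grasp point (between the pads) lies 6 mm ahead of it; y points along the fingers, x is the direction in which the jaws open and shut, and the axes are right-handed (so a half turn about y gives the same grasp; the last joint's range is limited). The gripper opens to 87 mm and grips with 3 to 60 N. Pads are 19 mm wide; open, the fingers measure 117 mm over their backs; the gripper's body (75 mm by 190 mm) begins 51 mm behind the grasp point.
Start: joints at [55.72, 30.224, 82.088, -0, 67.689, -10.227], TCP at [0.255, 0.571, 0.248] pointing down, gripper open.
Joint ranges: [-176.69, 176.69], [-43.24, 126.21], [12.49, 139.97], [-82, 262], [0, 151.66], [-163.58, 163.58]. Speed limits (degrees/s): [159.86, 159.86, 180, 180, 180, 180].

### API

Orientations are given as a 3x3 rotation matrix whose columns are the frame's x, y, z axes.
In Python, from rig import * gives the robot as it stands.
- The arm moves only by the tool play_rows, never from a script. Its argument "commands" is a list of rows, each a list of 2 entries, a list of its own where there are three numbers: the shift along the world's x, y, z in m, then the turn, a rotation vector about the world's x, y, z in rad. A call has 1 to 10 rows; each row is the pose to reach, as a shift and turn from the pose commanded when the call began; what a row does not reach only later rows make up. A row lasts 1/8 s, in which the tool goes at most 62.5 mm and 10.7 degrees, less where a joint would pass 70% of its speed; a pose out of reach is approached as far as the arm can. A call with a gripper value outside its range is refused whole. "gripper" is the finger opening in m, from 0 to 0.087, set as the call begins (left out, the last holds). The fingers move at their own pace and stop on an object; the grip force is fixed at half the most. Time passes only in rows, so rows that repeat a pose let the fingers close. It gives the time, the measured TCP pose, the force and the opening at its end, in the units of the state.
- read_state(): the state, without advancing time (a new reading comes with each control period).
- capture(name): name is "scene" or "top"; returns a dict with "frame" (400x640x3 uint8, red, green, blue), "depth" (400x640 float32, m along the optical axis (not along the pixel's ray), 0 where there is no reading), "mtx" (3x3 intrinsics, pixels), "dist_coeffs" ([k1, k2, p1, p2, k3] as OpenCV has them; the pictures are not rectified), "cam_to_world" (4x4, takes a point from camera to world coordinates). Camera axes: x right, y down, z forward; pixel columns grow to the right and rows downward; lengths in m; the calibration is good to about 2 mm. A picture is of the moment at which its call begins.
- hand_in(): hands the job in, once; it reports no verdict.
The state is a dict: "time_s": time; "joint_positions": joint angles; "qvel": joint speeds; "tau": joint torques, N m; "position": TCP position; "tcp_rot": TCP orientation; "force": force on the tool from outside, world axes, zero at the start; "moment": the same for the moment, N m; "opening": opening from 0.0 (shut) to 1.0 (fully open).
Only numpy, scipy, OpenCV 4.12 (cv2) and the standard library are available. Lean on these libraries where they do the work, as an engineer would, in place of code of your own. Each camera call takes 0.05 s, during which the arm holds its last target. There are 200 camera calls.

## Working session

There is one attempt and no reset: what is moved stays moved. The work goes in short steps, Python scripts to look and compute and a tool call to move; the robot and the scene stay as the last step left them, time stands still between calls to the robot, and variables do not carry over. Pictures are saved under pics/ and viewed, about 8 in all and at most 12, crops included, and the job is handed in when it is done.

Besides the shell and the picture viewer there is one more tool, called after "Call:" by a JSON object that holds its "method" and its "body". play_rows: Moves the arm, as the interface text tells. Its arguments: {"type":"object","properties":{"commands":{"type":"array"},"gripper":{"type":"number"}},"required":["commands"]}

```bash
ls; mkdir -p pics
cat > h.py <<'E'
from rig import *
import numpy as np, cv2
def save(c,n): cv2.imwrite(f'pics/{n}.png',cv2.cvtColor(c['frame'],cv2.COLOR_RGB2BGR))
def rays(c,uv):
    p=cv2.undistortPoints(np.asarray(uv,float).reshape(-1,1,2),c['mtx'],c['dist_coeffs']).reshape(-1,2)
    d=np.c_[p,np.ones(len(p))]
    return c['cam_to_world'][:3,3], d@c['cam_to_world'][:3,:3].T
def onz(c,uv,z):
    o,d=rays(c,uv); return o+d*((z-o[2])/d[:,2])[:,None]
def bydepth(c,uv):
    o,d=rays(c,uv); z=np.array([c['depth'][int(round(v)),int(round(u))] for u,v in uv]); return o+d*z[:,None]
def cloud(c):
    v,u=np.mgrid[0:400,0:640]; o,d=rays(c,np.c_[u.ravel(),v.ravel()])
    return (o+d*c['depth'].reshape(-1,1)).reshape(400,640,3)
E
python3 - <<'E'
from h import *
import pickle
for n in('scene','top'):
    c=capture(n);save(c,n);pickle.dump(c,open(n+'.pkl','wb'));print(n,c['mtx'],c['dist_coeffs'],c['cam_to_world'].round(3))
s=read_state();print({k:np.round(v,3) for k,v in s.items()})
E
```

```text
pics
scene [[461.70127505   0.         315.29154606]
 [  0.         461.70127505 195.61201009]
 [  0.           0.           1.        ]] [-0.01935469  0.          0.          0.          0.        ] [[ 0.147  0.784 -0.603  1.278]
 [ 0.989 -0.124  0.081 -0.122]
 [-0.011 -0.608 -0.794  1.041]
 [ 0.     0.     0.     1.   ]]
top [[518.9630501    0.         329.52909278]
 [  0.         518.9630501  203.48884386]
 [  0.           0.           1.        ]] [3.26124404e-05 0.00000000e+00 0.00000000e+00 0.00000000e+00
 0.00000000e+00] [[ 0.013 -0.981  0.195  0.295]
 [-1.    -0.011  0.013 -0.032]
 [-0.01  -0.196 -0.981  1.391]
 [ 0.     0.     0.     1.   ]]
{'time_s': np.float64(0.1), 'joint_positions': array([ 5.5720e+01,  3.0274e+01,  8.2150e+01,  1.0000e-03,  6.7687e+01,
       -1.0229e+01]), 'qvel': array([-0.031, -0.041, -0.111, -0.01 ,  0.011, -0.03 ]), 'tau': array([  0.   , -44.098, -17.715,   0.064,   0.053,  -0.   ]), 'position': array([0.254, 0.57 , 0.247]), 'tcp_rot': array([[ 0.408, -0.001, -0.913],
       [ 0.913, -0.002,  0.408],
       [-0.002, -1.   ,  0.   ]]), 'force': array([-0.543, -0.639,  0.765]), 'moment': array([0.009, 0.034, 0.023]), 'opening': np.float64(0.999)}
```

View pics/scene.png

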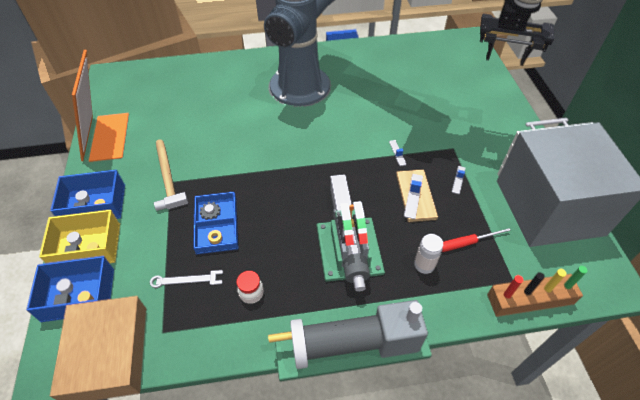

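View pics/top.png

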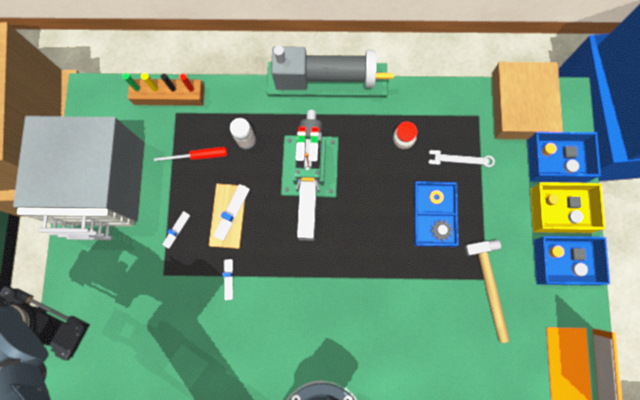

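The scene view shows the robot at the top, the rail and head at (345,180)-(350,260), and the blade on the wooden rest at (415,195). In the top view the rest and blade are at (228,213), with the block at (228,216), and the rail runs from (307,240) to (308,180). Two shorter decoys lie off the rest.

Run:
```python
from h import *
import pickle
t=pickle.load(open('top.pkl','rb'));s=pickle.load(open('scene.pkl','rb'))
def hsv(c): return cv2.cvtColor(c['frame'],cv2.COLOR_RGB2HSV)
def report(c,name,roi_b,roi_r):
    h=hsv(c);P=cloud(c)
    blue=((h[...,0]>100)&(h[...,0]<125)&(h[...,1]>130)); white=((h[...,1]<60)&(h[...,2]>130))
    for nm,m,(x0,x1,y0,y1) in (('block',blue,roi_b),('strip',white|blue,roi_b),('rail',white,roi_r)):
        k=np.zeros(m.shape,np.uint8);k[y0:y1,x0:x1]=m[y0:y1,x0:x1]
        n,l,st,ce=cv2.connectedComponentsWithStats(k);i=1+np.argmax(st[1:,4]);k=(l==i)
        v,u=np.nonzero(k);z=P[k][:,2]
        r=cv2.minAreaRect(np.c_[u,v].astype(np.float32))
        print(name,nm,len(u),'cen',ce[i].round(1),'z pct',np.percentile(z,[5,25,50,75,95]).round(4),'mean',P[k].mean(0).round(4))
        print('   box',cv2.boxPoints(r).round(1).tolist())
report(t,'top',(208,252,180,250),(295,320,180,245)); report(s,'scene',(400,426,170,222),(325,352,174,210))
a=cv2.resize(cv2.cvtColor(t['frame'][115:255,190:350],cv2.COLOR_RGB2BGR),None,fx=2.5,fy=2.5,interpolation=cv2.INTER_CUBIC)
b=cv2.resize(cv2.cvtColor(s['frame'][140:280,310:450],cv2.COLOR_RGB2BGR),None,fx=2.5,fy=2.5,interpolation=cv2.INTER_CUBIC)
cv2.imwrite('pics/z1.png',np.hstack([a,b]))
```

```text
top block 57 cen [226.4 216. ] z pct [0.0463 0.0497 0.0517 0.0542 0.0568] mean [0.525  0.2558 0.0517]
   box [[220.60000610351562, 215.8000030517578], [222.8000030517578, 211.39999389648438], [232.39999389648438, 216.1999969482422], [230.1999969482422, 220.60000610351562]]
top strip 716 cen [231.  211.6] z pct [0.0122 0.0165 0.019  0.0215 0.0516] mean [0.5412 0.2488 0.0287]
   box [[209.60000610351562, 234.1999969482422], [236.8000030517578, 181.3000030517578], [250.10000610351562, 188.10000610351562], [222.89999389648438, 241.10000610351562]]
top rail 1014 cen [306.3 208.4] z pct [0.018  0.0571 0.0596 0.0617 0.0668] mean [0.5466 0.046  0.0578]
   box [[296.0, 180.0], [318.0, 180.0], [318.0, 238.0], [296.0, 238.0]]
scene block 92 cen [415.3 186.1] z pct [0.0232 0.0325 0.0466 0.0524 0.0545] mean [0.5304 0.2576 0.0427]
   box [[410.1000061035156, 190.60000610351562], [412.20001220703125, 180.1999969482422], [420.6000061035156, 181.89999389648438], [418.5, 192.3000030517578]]
scene strip 496 cen [413.  196.6] z pct [0.0139 0.0174 0.0192 0.0213 0.0525] mean [0.5554 0.2463 0.0312]
   box [[402.8999938964844, 216.39999389648438], [411.70001220703125, 172.6999969482422], [423.6000061035156, 175.10000610351562], [414.79998779296875, 218.8000030517578]]
scene rail 543 cen [340.5 191.8] z pct [0.0529 0.0583 0.0596 0.0616 0.168 ] mean [0.5399 0.045  0.0732]
   box [[329.79998779296875, 175.5], [345.8999938964844, 173.0], [351.5, 208.60000610351562], [335.29998779296875, 211.10000610351562]]
```

View pics/z1.png

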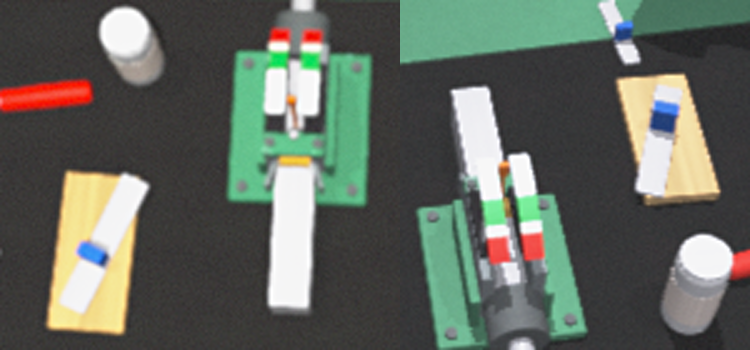

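The crop shows the blade diagonal on the rest with its nose up and to the right. The rail lies along its own axis with the brass jaw at about (295,160). Next I fit the world XY of the strip, block and rail.

```bash
cat > fit.py <<'E'
from h import *
import pickle,sys
def hs(c): return cv2.cvtColor(c['frame'],cv2.COLOR_RGB2HSV)
def comp(m,roi):
    x0,x1,y0,y1=roi;k=np.zeros(m.shape,np.uint8);k[y0:y1,x0:x1]=m[y0:y1,x0:x1]
    n,l,st,ce=cv2.connectedComponentsWithStats(k);return l==1+np.argmax(st[1:,4])
def rect(c,k,z):
    v,u=np.nonzero(k);p=onz(c,np.c_[u,v],z)[:,:2]
    r=cv2.minAreaRect((p*1000).astype(np.float32));b=cv2.boxPoints(r)
    e=b[1]-b[0];f=b[2]-b[1];L=e if np.hypot(*e)>np.hypot(*f) else f
    # axis by PCA
    w,V=np.linalg.eigh(np.cov(p.T));a=V[:,1]*np.sign(V[0,1])
    q=p@a;n=np.array([-a[1],a[0]]);print('rect c',np.round(r[0],1),'size',np.round(r[1],1),'angL',round(np.degrees(np.arctan2(L[1],L[0])),2),'pca ang',round(np.degrees(np.arctan2(a[1],a[0])),2),'cen',(p.mean(0)*1000).round(1))
E
python3 - <<'E'
from fit import *
t=pickle.load(open('top.pkl','rb'));s=pickle.load(open('scene.pkl','rb'))
for c,rb,rr in((t,(208,252,180,250),(295,320,188,245)),(s,(400,426,170,222),(325,352,174,200))):
    h=hs(c);P=cloud(c);blue=((h[...,0]>100)&(h[...,0]<125)&(h[...,1]>130));white=((h[...,1]<60)&(h[...,2]>130))
    print('strip');rect(c,comp(white|blue,rb)&(P[...,2]<.032),.019)
    print('block top');k=comp(blue,rb);rect(c,k&(P[...,2]>.046),.053)
    print('rail top');k=comp(white,rr)&(abs(P[...,2]-.06)<.007);rect(c,k,.06)
    # edge midline of rail by world-x
    v,u=np.nonzero(k);p=onz(c,np.c_[u,v],.06)[:,:2]
    for x in np.arange(.46,.62,.02):
        q=p[abs(p[:,0]-x)<.01]
        if len(q)>5: print(x.round(2),(np.array([q[:,1].min(),q[:,1].max()])*1000).round(1))
    print('xmin',np.sort(p[:,0])[:5].round(4),'rail z med',np.median(P[k][:,2]))
    g=comp((h[...,0]>8)&(h[...,0]<28)&(h[...,1]>120)&(h[...,2]>110),(280,330,165,195) if c is t else (340,362,195,260))
    v,u=np.nonzero(g);print('brass/orange',u.mean(),v.mean(),P[g].mean(0).round(4),len(u))
E
```

```text
strip
rect c [544.6 253.9] size [ 41.1 159.8] angL -24.5 pca ang -23.86 cen [544.2 249.5]
block top
rect c [525.2 256.3] size [26.5 12.8] angL 64.25 pca ang 62.15 cen [525.2 256.2]
rail top
rect c [535.8  46. ] size [ 40.1 131.2] angL -1.46 pca ang -1.65 cen [534.6  46.1]
0.48 [27.3 66.3]
0.5 [27.4 66.8]
0.52 [27.8 64.6]
0.54 [25.8 65.2]
0.56 [26.  65.4]
0.58 [26.4 63.5]
0.6 [26.7 63.8]
xmin [0.4706 0.4707 0.4707 0.4707 0.4708] rail z med 0.05981281035667696
brass/orange 306.9230769230769 178.7948717948718 [0.6217 0.0452 0.0758] 39
strip
rect c [542.1 252.5] size [ 32.6 158.9] angL -24.11 pca ang -23.62 cen [553.3 247.4]
block top
rect c [529.6 257.8] size [23.6 18.3] angL 62.6 pca ang 62.49 cen [529.4 258.1]
rail top
rect c [514.6  48.7] size [40.6 87.2] angL -1.35 pca ang -0.18 cen [515.2  49. ]
0.48 [30.1 69.5]
0.5 [28.6 69.6]
0.52 [28.4 68.9]
0.54 [28.1 68.4]
0.56 [28.4 67.8]
xmin [0.471  0.4714 0.4718 0.4723 0.4723] rail z med 0.059441267137022025
brass/orange 351.0 207.85714285714286 [0.6544 0.0468 0.155 ] 21
```

Call:
{"method": "play_rows", "body": {"commands": [[[0.015,-0.045,-0.01],[0,0,0]],[[0.03,-0.09,-0.02],[0,0,0]],[[0.05,-0.14,-0.03],[0,0,0]],[[0.07,-0.19,-0.04],[0,0,0]],[[0.09,-0.24,-0.05],[0,0,0]],[[0.11,-0.29,-0.06],[0,0,0]],[[0.15,-0.313,-0.08],[0,0,0]],[[0.2,-0.313,-0.09],[0,0,0]],[[0.25,-0.313,-0.1],[0,0,0]],[[0.272,-0.313,-0.11],[0,0,0]]], "gripper": 0.06}}

```text
time_s: 1.35
position: [0.5301, 0.2573, 0.137]
tcp_rot: [[0.409, 0.003, -0.912], [0.912, 0.001, 0.409], [0.002, -1.0, -0.002]]
force: [0.4, -0.0, 0.5]
opening: 0.692
```

Run:
```python
from fit import *
s=read_state();print(s['position'].round(4) if hasattr(s['position'],'round') else s['position'],np.round(s['tcp_rot'],3),s['opening'],s['time_s'],np.round(s['force'],2))
c=capture('top');d=capture('scene')
a=cv2.resize(c['frame'][150:270,180:300],None,fx=3.3,fy=3.3);b=cv2.resize(d['frame'][110:230,350:470],None,fx=3.3,fy=3.3)
cv2.imwrite('pics/z2.png',cv2.cvtColor(np.hstack([a,b]),cv2.COLOR_RGB2BGR))
```

```text
[0.5301 0.2573 0.137 ] [[ 0.409  0.003 -0.912]
 [ 0.912  0.001  0.409]
 [ 0.002 -1.    -0.002]] 0.6917135668711859 1.35 [ 0.37 -0.01  0.48]
```

View pics/z2.png

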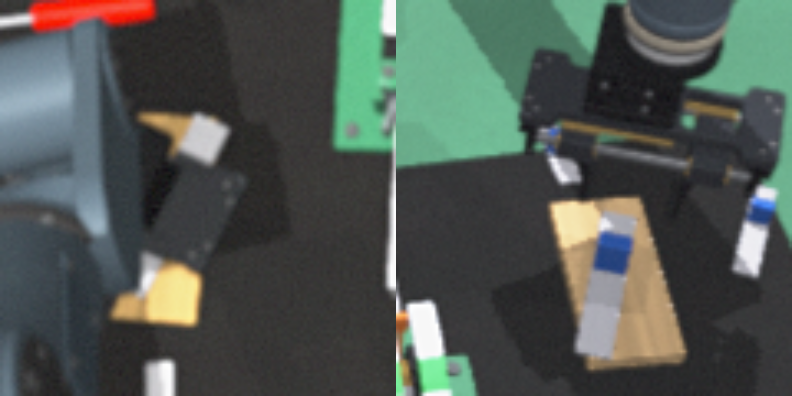

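The gripper straddles the block in both views (scene crop, block at (613,250)). Now I lower it and grip.

Call:
{"method": "play_rows", "body": {"commands": [[[0,0,-0.03],[0,0,0]],[[0,0,-0.06],[0,0,0]],[[0,0,-0.08],[0,0,0]],[[0,0,-0.089],[0,0,0]],[[0,0,-0.089],[0,0,0]],[[0,0,-0.089],[0,0,0]]]}}

```text
time_s: 2.2
position: [0.527, 0.258, 0.0495]
tcp_rot: [[0.407, 0.001, -0.913], [0.913, 0.0, 0.407], [0.001, -1.0, -0.001]]
force: [-0.7, -0.1, 0.7]
opening: 0.694
```

Call:
{"method": "play_rows", "body": {"commands": [[[0,0,0],[0,0,0]],[[0,0,0],[0,0,0]],[[0,0,0],[0,0,0]],[[0,0,0],[0,0,0]],[[0,0,0],[0,0,0]],[[0,0,0],[0,0,0]]], "gripper": 0.02}}

```text
time_s: 2.95
position: [0.5268, 0.2578, 0.0486]
tcp_rot: [[0.408, 0.0, -0.913], [0.913, 0.0, 0.408], [0.0, -1.0, -0.0]]
force: [-0.5, 0.4, 1.8]
opening: 0.315
```

Call:
{"method": "play_rows", "body": {"commands": [[[0,0,0.03],[0,0,0]],[[0,0,0.07],[0,0,0]],[[0,-0.02,0.1],[0,0,0.05]],[[-0.01,-0.06,0.1],[0,0,0.15]],[[-0.02,-0.1,0.1],[0,0,0.25]],[[-0.03,-0.14,0.1],[0,0,0.35]],[[-0.036,-0.18,0.1],[0,0,0.396]],[[-0.036,-0.21,0.1],[0,0,0.396]],[[-0.036,-0.21,0.09],[0,0,0.396]],[[-0.036,-0.21,0.08],[0,0,0.396]]]}}

```text
time_s: 4.2
position: [0.4903, 0.048, 0.1278]
tcp_rot: [[0.024, -0.001, -1.0], [1.0, 0.0, 0.024], [0.0, -1.0, 0.001]]
force: [-0.0, 0.9, -2.6]
opening: 0.322
```

Run:
```python
from fit import *
s=read_state();print(np.round(s['position'],4),np.round(s['tcp_rot'],3),s['opening'],np.round(s['force'],2))
c=capture('top');d=capture('scene');pickle.dump((c,d),open('p3.pkl','wb'))
a=cv2.resize(c['frame'][140:260,260:380],None,fx=3.3,fy=3.3);b=cv2.resize(d['frame'][110:230,290:410],None,fx=3.3,fy=3.3)
cv2.imwrite('pics/z3.png',cv2.cvtColor(np.hstack([a,b]),cv2.COLOR_RGB2BGR))
```

```text
[0.4903 0.048  0.1278] [[ 0.024 -0.001 -1.   ]
 [ 1.     0.     0.024]
 [ 0.    -1.     0.001]] 0.32217344647236373 [-0.01  0.9  -2.58]
```

View pics/z3.png

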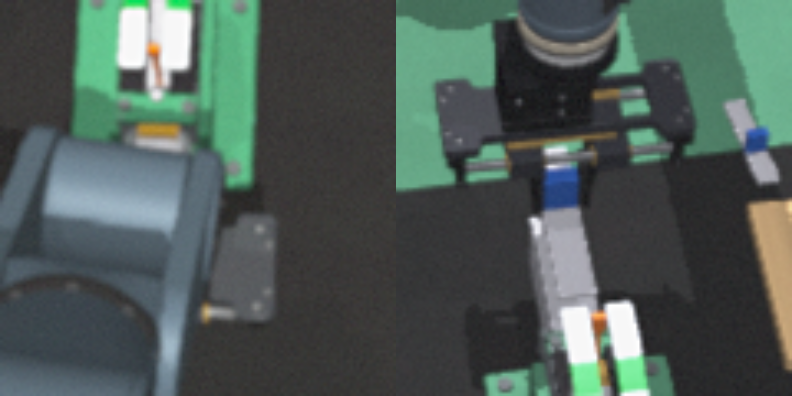

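The scene crop shows the blade held above the rail, nearly parallel to it. The top crop shows the pointer at rest at (154,50). Next I measure the strip against the rail in the scene camera.

Run:
```python
from fit import *
c,d=pickle.load(open('p3.pkl','rb'));P=cloud(d);h=hs(d)
w=np.zeros((400,640),bool);w[160:206,325:356]=1
w&=(h[...,1]<70)&(h[...,2]>100)&(abs(P[...,2]-.098)<.012)
print('z',np.median(P[w][:,2]),w.sum())
v,u=np.nonzero(w);p=onz(d,np.c_[u,v],float(np.median(P[w][:,2])))*1000
for x in range(490,600,10):
    q=p[abs(p[:,0]-x)<5]
    if len(q)>4: print(x,q[:,1].min().round(1),q[:,1].max().round(1),((q[:,1].min()+q[:,1].max())/2).round(1))
print('nose x',np.sort(p[:,0])[-6:].round(1))
```

```text
z 0.09627850798423965 319
500 34.7 64.4 49.5
510 34.4 64.4 49.4
520 35.2 63.8 49.5
530 34.0 63.8 48.9
540 34.2 63.8 49.0
550 33.7 63.2 48.4
560 33.3 63.2 48.3
570 34.1 62.0 48.1
580 33.0 62.7 47.8
nose x [583.7 584.1 584.5 584.5 584.9 585.3]
```

Call:
{"method": "play_rows", "body": {"commands": [[[0,0,-0.012],[0,0,0]],[[0,0,-0.024],[0,0,0]],[[0,0,-0.031],[0,0,0]],[[0,0,-0.032],[0,0,0]],[[0,0,-0.033],[0,0,0]],[[0,0,-0.033],[0,0,0]]]}}

```text
time_s: 5.05
position: [0.4909, 0.0477, 0.0958]
tcp_rot: [[0.024, 0.001, -1.0], [1.0, -0.0, 0.024], [-0.0, -1.0, -0.001]]
force: [-0.6, 0.4, -1.9]
opening: 0.319
```

Call:
{"method": "play_rows", "body": {"commands": [[[0,0,-0.001],[0,0,0]],[[0,0,-0.001],[0,0,0]]]}}

```text
time_s: 5.3
position: [0.4907, 0.0477, 0.0947]
tcp_rot: [[0.024, 0.0, -1.0], [1.0, -0.0, 0.024], [-0.0, -1.0, -0.0]]
force: [-0.5, 0.1, -2.8]
opening: 0.319
```

Call:
{"method": "play_rows", "body": {"commands": [[[0,0,-0.0007],[0,0,0]],[[0,0,-0.0007],[0,0,0]]]}}

```text
time_s: 5.55
position: [0.4907, 0.0477, 0.0938]
tcp_rot: [[0.024, -0.0, -1.0], [1.0, 0.0, 0.024], [0.0, -1.0, 0.0]]
force: [0.7, 0.0, -0.8]
opening: 0.322
```

Call:
{"method": "play_rows", "body": {"commands": [[[0,0,-0.0005],[0,0,0]],[[0,0,-0.0005],[0,0,0]]]}}

```text
time_s: 5.8
position: [0.4907, 0.0477, 0.0936]
tcp_rot: [[0.024, 0.0, -1.0], [1.0, -0.0, 0.024], [-0.0, -1.0, -0.0]]
force: [-0.8, -0.2, 1.5]
opening: 0.317
```

Contact with the rail shows in the force. I open the gripper and lift clear.

Call:
{"method": "play_rows", "body": {"commands": [[[0,0,0],[0,0,0]],[[0,0,0],[0,0,0]],[[0,0,0],[0,0,0]],[[0,0,0],[0,0,0]],[[0,0,0.02],[0,0,0]],[[0,0,0.055],[0,0,0]],[[-0.03,0.001,0.06],[0,0,0]],[[-0.06,0.001,0.06],[0,0,0]],[[-0.06,0.001,0.06],[0,0,0]]], "gripper": 0.055}}

```text
time_s: 6.92
position: [0.4279, 0.0492, 0.1533]
tcp_rot: [[0.024, -0.003, -1.0], [1.0, 0.001, 0.024], [0.0, -1.0, 0.003]]
force: [-0.3, -0.6, -0.5]
opening: 0.631
```

Run:
```python
from fit import *
s=read_state();print(np.round(s['position'],4),s['opening'],np.round(s['force'],2))
c=capture('top');d=capture('scene');pickle.dump((c,d),open('p4.pkl','wb'))
P=cloud(d);h=hs(d)
w=np.zeros((400,640),bool);w[155:210,320:356]=1
w&=(h[...,1]<70)&(h[...,2]>100)&(abs(P[...,2]-.064)<.01)
v,u=np.nonzero(w);p=onz(d,np.c_[u,v],.064)*1000
for x in range(440,600,10):
    q=p[abs(p[:,0]-x)<5]
    if len(q)>4: print(x,q[:,1].min().round(1),q[:,1].max().round(1),((q[:,1].min()+q[:,1].max())/2).round(1))
bl=np.zeros((400,640),bool);bl[150:190,320:356]=1
bl&=(h[...,0]>100)&(h[...,0]<125)&(h[...,1]>130)
print('block',np.percentile(P[bl][:,2],[5,95]),P[bl&(P[...,2]>.09)].mean(0),bl.sum())
a=cv2.resize(c['frame'][140:260,260:380],None,fx=3.3,fy=3.3);b=cv2.resize(d['frame'][130:230,310:390],None,fx=4,fy=3.96)
cv2.imwrite('pics/z4.png',cv2.cvtColor(np.hstack([a,b]),cv2.COLOR_RGB2BGR))
```

```text
[0.4279 0.0492 0.1533] 0.6307929393945161 [-0.33 -0.61 -0.48]
440 36.2 65.1 50.7
450 34.9 63.8 49.4
460 35.8 39.8 37.8
470 34.6 38.0 36.3
480 29.5 68.7 49.1
490 28.9 68.1 48.5
500 28.6 68.8 48.7
510 29.5 68.2 48.8
520 27.8 67.5 47.6
530 29.2 67.6 48.4
540 27.5 66.3 46.9
550 26.9 67.0 47.0
560 26.7 67.0 46.9
570 27.6 65.8 46.7
580 27.0 61.3 44.1
590 19.6 35.6 27.6
block [0.07089305 0.0994675 ] [0.50501755 0.04652699 0.11194277] 113
```

View pics/z4.png

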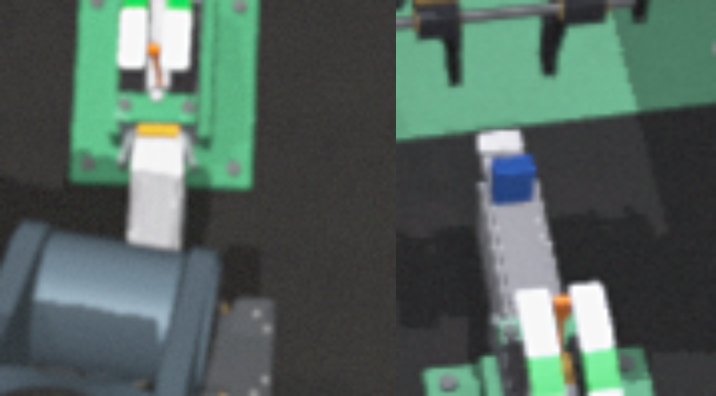

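The blade lies flat on the rail, released, and the pointer is at rest. Next I close the fingers and lower them behind the block.

Call:
{"method": "play_rows", "body": {"commands": [[[0.01,0,0],[0,0,0]],[[0.02,0,0],[0,0,0]],[[0.027,0,0],[0,0,0]],[[0.027,0,0],[0,0,0]],[[0.027,0,0],[0,0,0]],[[0.027,0,0],[0,0,0]],[[0.027,-0.0003,-0.025],[0,0,0]],[[0.027,-0.0003,-0.05],[0,0,0]],[[0.027,-0.0003,-0.059],[0,0,0]],[[0.027,-0.0003,-0.059],[0,0,0]]], "gripper": 0}}

```text
time_s: 8.28
position: [0.4573, 0.0485, 0.0941]
tcp_rot: [[0.024, -0.001, -1.0], [1.0, 0.0, 0.024], [0.0, -1.0, 0.001]]
force: [-0.0, -0.4, -0.6]
opening: 0.007
```

Call:
{"method": "play_rows", "body": {"commands": [[[0.002,0,0],[0,0,0]],[[0.005,-0.0001,0],[0,0,0]],[[0.008,-0.0002,0],[0,0,0]],[[0.011,-0.0003,0],[0,0,0]],[[0.014,-0.0003,0],[0,0,0]],[[0.016,-0.0004,0],[0,0,0]],[[0.018,-0.0004,0],[0,0,0]],[[0.02,-0.0005,0],[0,0,0]]]}}

```text
time_s: 9.28
position: [0.4782, 0.0479, 0.0942]
tcp_rot: [[0.024, 0.001, -1.0], [1.0, -0.0, 0.024], [-0.0, -1.0, -0.001]]
force: [-0.5, -0.6, -0.9]
opening: 0.008
```

Call:
{"method": "play_rows", "body": {"commands": [[[0.002,0,0],[0,0,0]],[[0.004,-0.0001,0],[0,0,0]],[[0.006,-0.0001,0],[0,0,0]],[[0.008,-0.0002,0],[0,0,0]],[[0.01,-0.0002,0],[0,0,0]],[[0.012,-0.0003,0],[0,0,0]],[[0.014,-0.0003,0],[0,0,0]],[[0.016,-0.0004,0],[0,0,0]],[[0.018,-0.0004,0],[0,0,0]],[[0.02,-0.0005,0],[0,0,0]]]}}

```text
time_s: 10.52
position: [0.4978, 0.0474, 0.0943]
tcp_rot: [[0.024, -0.0, -1.0], [1.0, 0.0, 0.024], [0.0, -1.0, 0.0]]
force: [-0.6, 0.6, 0.3]
opening: 0.007
```

```bash
cat > look.py <<'E'
from fit import *
import sys
def look(n):
    s=read_state();print(np.round(s['position'],4),'t',s['time_s'],np.round(s['force'],2))
    c=capture('top');d=capture('scene');pickle.dump((c,d),open('p%s.pkl'%n,'wb'))
    for nm,k,roi in(('top',c,(295,320,140,175)),('scene',d,(340,365,190,260))):
        h=hs(k);m=np.zeros((400,640),bool);x0,x1,y0,y1=roi;m[y0:y1,x0:x1]=1
        def cen(q):
            q=q&m;v,u=np.nonzero(q);return (round(u.mean(),1),round(v.mean(),1),v.min(),v.max(),len(v)) if len(v) else None
        H=h[...,0].astype(int);S=h[...,1];V=h[...,2]
        print(nm,'orange',cen((H>4)&(H<18)&(S>150)&(V>150)),'green',cen((H>50)&(H<75)&(S>150)&(V>150)),'red',cen(((H<4)|(H>175))&(S>170)&(V>150)))
    a=cv2.resize(c['frame'][110:210,270:350],None,fx=4.5,fy=4.5,interpolation=cv2.INTER_CUBIC);b=cv2.resize(d['frame'][170:270,310:390],None,fx=4.5,fy=4.5,interpolation=cv2.INTER_CUBIC)
    cv2.imwrite('pics/%s.png'%n,cv2.cvtColor(np.hstack([a,b]),cv2.COLOR_RGB2BGR))
if __name__=='__main__': look(sys.argv[1])
E
python3 look.py a1
```

```text
[0.4978 0.0474 0.0943] t 10.525 [-0.57  0.59  0.34]
top orange (np.float64(306.1), np.float64(155.0), np.int64(154), np.int64(156), 7) green (np.float64(306.8), np.float64(140.5), np.int64(140), np.int64(141), 30) red None
scene orange (np.float64(351.1), np.float64(206.6), np.int64(205), np.int64(209), 10) green None red (np.float64(354.4), np.float64(239.1), np.int64(234), np.int64(244), 110)
```

View pics/a1.png

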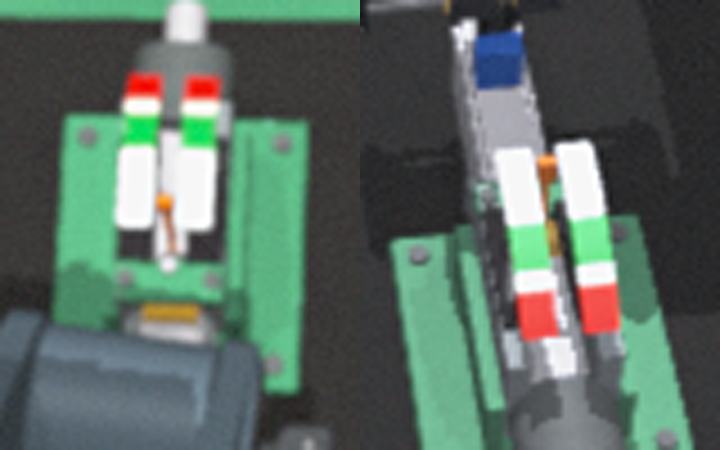

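The pointer sits at rest (top row 155, scene row 207). The green band spans top rows 135-142 and scene rows 218-230. The blade is straight, so I keep sliding and watch the force.

Call:
{"method": "play_rows", "body": {"commands": [[[0.002,0,0],[0,0,0]],[[0.004,-0.0001,0],[0,0,0]],[[0.006,-0.0001,0],[0,0,0]],[[0.008,-0.0002,0],[0,0,0]],[[0.01,-0.0002,0],[0,0,0]],[[0.0115,-0.0003,0],[0,0,0]],[[0.013,-0.0003,0],[0,0,0]],[[0.0145,-0.0003,0],[0,0,0]],[[0.016,-0.0004,0],[0,0,0]]]}}

```text
time_s: 11.75
position: [0.5138, 0.0471, 0.0943]
tcp_rot: [[0.024, -0.0, -1.0], [1.0, 0.0, 0.024], [0.0, -1.0, 0.0]]
force: [-3.0, 0.5, 3.0]
opening: 0.006
```

Call:
{"method": "play_rows", "body": {"commands": [[[0.001,0,0],[0,0,0]],[[0.002,0,0],[0,0,0]],[[0.003,-0.0001,0],[0,0,0]],[[0.004,-0.0001,0],[0,0,0]],[[0.005,-0.0001,0],[0,0,0]],[[0.006,-0.0001,0],[0,0,0]]]}}

```text
time_s: 12.5
position: [0.5158, 0.0471, 0.0941]
tcp_rot: [[0.023, -0.009, -1.0], [1.0, 0.0, 0.023], [0.0, -1.0, 0.009]]
force: [-10.8, 0.1, 8.4]
opening: 0.006
```

Call:
{"method": "play_rows", "body": {"commands": [[[0.001,0,0],[0,0,0]],[[0.002,0,0],[0,0,0]],[[0.003,-0.0001,0],[0,0,0]],[[0.004,-0.0001,0],[0,0,0]]]}}

```text
time_s: 13.0
position: [0.5162, 0.0473, 0.0939]
tcp_rot: [[0.023, -0.017, -1.0], [1.0, 0.001, 0.023], [0.0, -1.0, 0.017]]
force: [-15.5, -2.3, 12.9]
opening: 0.003
```

Call:
{"method": "play_rows", "body": {"commands": [[[0.001,0,0],[0,0,0]],[[0.002,0,0],[0,0,0]],[[0.003,-0.0001,0],[0,0,0]],[[0.004,-0.0001,0],[0,0,0]]]}}

```text
time_s: 13.5
position: [0.5165, 0.0474, 0.0937]
tcp_rot: [[0.022, -0.024, -0.999], [1.0, 0.001, 0.022], [0.001, -1.0, 0.025]]
force: [-21.0, -3.0, 17.9]
opening: 0.009
```

The push met 20 N with the tip lifting. Pushing high on the block pitches the blade. I'll back off and push the tail end low instead.

Call:
{"method": "play_rows", "body": {"commands": [[[-0.012,0.0003,0.001],[0,0,0]],[[-0.025,0.0006,0.004],[0,0,0]],[[-0.04,0.001,0.006],[0,0,0]],[[-0.06,0.0015,0.006],[0,0,0]],[[-0.076,0.002,0.006],[0,0,0]],[[-0.084,0.002,0.006],[0,0,0]],[[-0.084,0.002,0.006],[0,0,0]]]}}

```text
time_s: 14.38
position: [0.4437, 0.0487, 0.1005]
tcp_rot: [[0.024, 0.001, -1.0], [1.0, -0.0, 0.024], [-0.0, -1.0, -0.001]]
force: [-0.9, -0.2, -0.3]
opening: 0.006
```

```bash
python3 look.py a2
python3 - <<'E'
from fit import *
c,d=pickle.load(open('pa2.pkl','rb'));P=cloud(d);h=hs(d)
w=np.zeros((400,640),bool);w[155:215,320:356]=1
w&=(h[...,1]<70)&(h[...,2]>100)&(abs(P[...,2]-.064)<.01)
v,u=np.nonzero(w);p=onz(d,np.c_[u,v],.064)*1000
for x in range(450,600,10):
    q=p[abs(p[:,0]-x)<5]
    if len(q)>4: print(x,q[:,1].min().round(1),q[:,1].max().round(1),np.median(P[w][abs(p[:,0]-x)<5][:,2]).round(4))
b=cv2.resize(d['frame'][140:230,310:390],None,fx=6,fy=6,interpolation=cv2.INTER_CUBIC)
cv2.imwrite('pics/a2b.png',cv2.cvtColor(b,cv2.COLOR_RGB2BGR))
E
```

```text
[0.4437 0.0487 0.1005] t 14.375 [-0.9  -0.24 -0.27]
top orange (np.float64(306.1), np.float64(155.0), np.int64(154), np.int64(156), 7) green (np.float64(306.9), np.float64(140.5), np.int64(140), np.int64(141), 29) red None
scene orange (np.float64(351.1), np.float64(206.4), np.int64(205), np.int64(209), 9) green None red (np.float64(354.4), np.float64(239.1), np.int64(234), np.int64(244), 110)
480 29.5 68.7 0.0627
490 28.3 68.1 0.0634
500 28.6 68.8 0.0615
510 29.5 36.7 0.0611
520 28.3 34.8 0.0587
530 29.2 67.6 0.0611
540 27.5 67.6 0.0619
550 28.4 67.0 0.0628
560 26.7 67.0 0.0622
570 27.6 65.8 0.063
580 26.4 63.9 0.0619
590 18.5 35.6 0.0615
```

View pics/a2b.png

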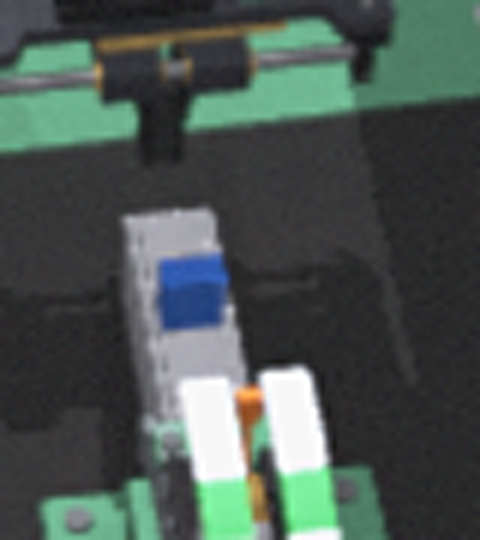

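The strip lies flat and centred with its tail near the rail's free end, and the fingers are now behind it. I lower the tips to strip height and push the tail.

Call:
{"method": "play_rows", "body": {"commands": [[[0,0,-0.007],[0,0,0]],[[0,0,-0.0135],[0,0,0]],[[0,0,-0.0135],[0,0,0]],[[0.003,0,-0.0135],[0,0,0]],[[0.007,0,-0.0135],[0,0,0]],[[0.011,0,-0.0135],[0,0,0]],[[0.015,-0.0003,-0.0135],[0,0,0]],[[0.0175,-0.0004,-0.0135],[0,0,0]],[[0.0195,-0.0005,-0.0135],[0,0,0]],[[0.0195,-0.0005,-0.0135],[0,0,0]]]}}

```text
time_s: 15.72
position: [0.4633, 0.0482, 0.0868]
tcp_rot: [[0.024, 0.0, -1.0], [1.0, -0.0, 0.024], [-0.0, -1.0, -0.0]]
force: [-0.4, 0.1, 0.1]
opening: 0.005
```

Call:
{"method": "play_rows", "body": {"commands": [[[0.001,0,0],[0,0,0]],[[0.002,0,0],[0,0,0]],[[0.003,-0.0001,0],[0,0,0]],[[0.004,-0.0001,0],[0,0,0]]]}}

```text
time_s: 16.23
position: [0.4648, 0.0484, 0.0866]
tcp_rot: [[0.023, -0.005, -1.0], [1.0, 0.0, 0.023], [0.0, -1.0, 0.005]]
force: [-6.2, -1.1, 3.7]
opening: 0.006
```

Call:
{"method": "play_rows", "body": {"commands": [[[0.001,0,0],[0,0,0]],[[0.002,0,0],[0,0,0]],[[0.003,-0.0001,0],[0,0,0]],[[0.003,-0.0001,0],[0,0,0]]]}}

```text
time_s: 16.73
position: [0.4651, 0.0484, 0.0865]
tcp_rot: [[0.023, -0.011, -1.0], [1.0, 0.001, 0.023], [0.0, -1.0, 0.011]]
force: [-9.1, -2.3, 6.7]
opening: 0.004
```

Call:
{"method": "play_rows", "body": {"commands": [[[0.001,0,0],[0,0,0]],[[0.002,0,0],[0,0,0]],[[0.003,-0.0001,0],[0,0,0]],[[0.003,-0.0001,0],[0,0,0]]]}}

```text
time_s: 17.23
position: [0.4653, 0.0485, 0.0863]
tcp_rot: [[0.023, -0.017, -1.0], [1.0, 0.001, 0.022], [0.001, -1.0, 0.017]]
force: [-12.8, -2.7, 9.8]
opening: 0.006
```

Call:
{"method": "play_rows", "body": {"commands": [[[0.001,0,0.0005],[0,0,0]],[[0.002,0,0.001],[0,0,0]],[[0.003,-0.0001,0.001],[0,0,0]],[[0.003,-0.0001,0.001],[0,0,0]]]}}

```text
time_s: 17.73
position: [0.4662, 0.0489, 0.0866]
tcp_rot: [[0.023, -0.022, -1.0], [1.0, 0.002, 0.023], [0.002, -1.0, 0.022]]
force: [-14.5, -1.5, 5.9]
opening: 0.005
```

Call:
{"method": "play_rows", "body": {"commands": [[[0.001,0,0.0],[0,0,0]],[[0.002,0,0.0],[0,0,0]],[[0.003,-0.0001,0.0],[0,0,0]],[[0.003,-0.0001,0.0],[0,0,0]]]}}

```text
time_s: 18.23
position: [0.467, 0.0492, 0.0865]
tcp_rot: [[0.022, -0.027, -0.999], [1.0, 0.003, 0.022], [0.002, -1.0, 0.027]]
force: [-17.0, -1.2, 9.2]
opening: 0.003
```

Call:
{"method": "play_rows", "body": {"commands": [[[0.001,-0.0003,0.0003],[0,0,0]],[[0.002,-0.0006,0.0006],[0,0,0]],[[0.002,-0.0006,0.0006],[0,0,0]]]}}

```text
time_s: 18.6
position: [0.4731, 0.0484, 0.087]
tcp_rot: [[0.023, -0.017, -1.0], [1.0, 0.002, 0.023], [0.002, -1.0, 0.017]]
force: [-9.2, 0.3, -0.7]
opening: 0.007
```

Call:
{"method": "play_rows", "body": {"commands": [[[0.001,0,0.0003],[0,0,0]],[[0.002,0,0.0006],[0,0,0]],[[0.002,0,0.0006],[0,0,0]]]}}

```text
time_s: 18.98
position: [0.4766, 0.0481, 0.0876]
tcp_rot: [[0.023, -0.015, -1.0], [1.0, 0.002, 0.023], [0.001, -1.0, 0.015]]
force: [-9.8, -0.3, -1.5]
opening: 0.006
```

Call:
{"method": "play_rows", "body": {"commands": [[[0.001,0,-0.0003],[0,0,0]],[[0.002,0,-0.0005],[0,0,0]],[[0.003,-0.0001,-0.0005],[0,0,0]],[[0.004,-0.0001,-0.0005],[0,0,0]],[[0.005,-0.0001,-0.0005],[0,0,0]],[[0.006,-0.0001,-0.0005],[0,0,0]],[[0.006,-0.0001,-0.0005],[0,0,0]]]}}

```text
time_s: 19.85
position: [0.4826, 0.048, 0.087]
tcp_rot: [[0.023, -0.015, -1.0], [1.0, 0.002, 0.023], [0.001, -1.0, 0.015]]
force: [-9.1, 0.4, -0.4]
opening: 0.006
```

```bash
python3 look.py a3
```

```text
[0.4826 0.048  0.087 ] t 19.85 [-9.07  0.43 -0.4 ]
top orange (np.float64(306.1), np.float64(155.0), np.int64(154), np.int64(156), 7) green (np.float64(306.8), np.float64(140.5), np.int64(140), np.int64(141), 30) red None
scene orange (np.float64(351.1), np.float64(206.3), np.int64(205), np.int64(208), 9) green None red (np.float64(354.4), np.float64(239.2), np.int64(234), np.int64(244), 109)
```

View pics/a3.png

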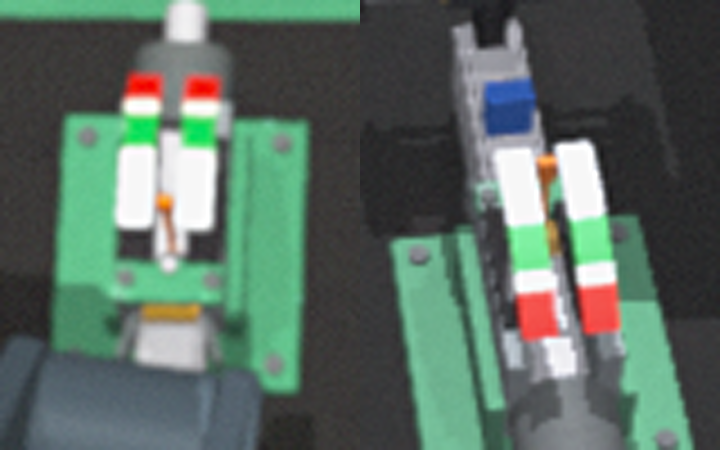

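The blade slides smoothly at about 9 N. The pointer is still at rest (top row 155). I advance in small steps and check the pointer between them.

Call:
{"method": "play_rows", "body": {"commands": [[[0.001,0,0],[0,0,0]],[[0.002,0,0],[0,0,0]],[[0.003,-0.0001,0],[0,0,0]],[[0.004,-0.0001,0],[0,0,0]],[[0.005,-0.0001,0],[0,0,0]],[[0.005,-0.0001,0],[0,0,0]]]}}

```text
time_s: 20.7
position: [0.4876, 0.0479, 0.087]
tcp_rot: [[0.023, -0.015, -1.0], [1.0, 0.002, 0.023], [0.001, -1.0, 0.015]]
force: [-9.4, -0.8, -1.7]
opening: 0.003
```

Call:
{"method": "play_rows", "body": {"commands": [[[0.0007,0,0],[0,0,0]],[[0.0014,0,0],[0,0,0]],[[0.002,0,0],[0,0,0]],[[0.002,0,0],[0,0,0]]]}}

```text
time_s: 21.2
position: [0.4894, 0.0479, 0.0869]
tcp_rot: [[0.023, -0.015, -1.0], [1.0, 0.002, 0.023], [0.001, -1.0, 0.015]]
force: [-8.3, 0.1, -0.8]
opening: 0.004
```

```bash
python3 look.py a4
```

```text
[0.4894 0.0479 0.0869] t 21.2 [-8.31  0.12 -0.77]
top orange (np.float64(306.1), np.float64(155.0), np.int64(154), np.int64(156), 7) green (np.float64(306.9), np.float64(140.5), np.int64(140), np.int64(141), 29) red None
scene orange (np.float64(351.1), np.float64(206.3), np.int64(205), np.int64(208), 9) green None red (np.float64(354.4), np.float64(239.1), np.int64(234), np.int64(244), 110)
```

Call:
{"method": "play_rows", "body": {"commands": [[[0.0007,0,0],[0,0,0]],[[0.0014,0,0],[0,0,0]],[[0.002,0,0],[0,0,0]],[[0.002,0,0],[0,0,0]]]}}

```text
time_s: 21.8
position: [0.4908, 0.048, 0.0869]
tcp_rot: [[0.023, -0.017, -1.0], [1.0, 0.002, 0.023], [0.002, -1.0, 0.017]]
force: [-9.8, 0.3, -0.4]
opening: 0.011
```

```bash
python3 look.py a5
```

```text
[0.4908 0.048  0.0869] t 21.8 [-9.76  0.27 -0.4 ]
top orange (np.float64(306.1), np.float64(155.0), np.int64(154), np.int64(156), 7) green (np.float64(306.9), np.float64(140.5), np.int64(140), np.int64(141), 29) red None
scene orange (np.float64(351.1), np.float64(206.1), np.int64(205), np.int64(207), 8) green None red (np.float64(354.3), np.float64(239.2), np.int64(234), np.int64(244), 109)
```

Call:
{"method": "play_rows", "body": {"commands": [[[0.0007,0,0],[0,0,0]],[[0.0014,0,0],[0,0,0]],[[0.002,0,0],[0,0,0]],[[0.002,0,0],[0,0,0]]]}}

```text
time_s: 22.4
position: [0.4921, 0.0481, 0.0868]
tcp_rot: [[0.023, -0.018, -1.0], [1.0, 0.002, 0.023], [0.002, -1.0, 0.018]]
force: [-10.9, -0.4, 1.0]
opening: 0.004
```

```bash
python3 look.py a6
```

```text
[0.4921 0.0481 0.0868] t 22.4 [-10.86  -0.35   1.  ]
top orange (np.float64(306.2), np.float64(152.1), np.int64(151), np.int64(154), 9) green (np.float64(306.9), np.float64(140.5), np.int64(140), np.int64(141), 29) red None
scene orange (np.float64(351.6), np.float64(209.0), np.int64(207), np.int64(210), 7) green None red (np.float64(354.4), np.float64(239.2), np.int64(234), np.int64(244), 110)
```

Call:
{"method": "play_rows", "body": {"commands": [[[0.0007,0,0],[0,0,0]],[[0.0014,0,0],[0,0,0]],[[0.002,0,0],[0,0,0]],[[0.002,0,0],[0,0,0]]]}}

```text
time_s: 23.0
position: [0.4942, 0.0481, 0.0869]
tcp_rot: [[0.023, -0.018, -1.0], [1.0, 0.002, 0.023], [0.002, -1.0, 0.018]]
force: [-10.0, -0.3, 1.0]
opening: 0.007
```

```bash
python3 look.py a7
```

```text
[0.4942 0.0481 0.0869] t 23.0 [-10.04  -0.27   1.03]
top orange (np.float64(306.4), np.float64(147.1), np.int64(146), np.int64(149), 8) green (np.float64(306.8), np.float64(140.5), np.int64(140), np.int64(141), 30) red None
scene orange (np.float64(352.6), np.float64(216.0), np.int64(214), np.int64(222), 9) green None red (np.float64(354.5), np.float64(239.1), np.int64(234), np.int64(244), 109)
```

Call:
{"method": "play_rows", "body": {"commands": [[[0.0007,0,0],[0,0,0]],[[0.001,0,0],[0,0,0]],[[0.0015,0,0],[0,0,0]],[[0.0015,0,0],[0,0,0]]]}}

```text
time_s: 23.6
position: [0.4952, 0.0481, 0.0868]
tcp_rot: [[0.023, -0.019, -1.0], [1.0, 0.002, 0.023], [0.002, -1.0, 0.019]]
force: [-11.8, 0.7, 1.3]
opening: 0.007
```

```bash
python3 look.py a8
```

```text
[0.4952 0.0481 0.0868] t 23.6 [-11.77   0.72   1.32]
top orange (np.float64(306.6), np.float64(144.8), np.int64(143), np.int64(147), 13) green (np.float64(306.9), np.float64(140.5), np.int64(140), np.int64(141), 29) red None
scene orange (np.float64(353.0), np.float64(217.0), np.int64(217), np.int64(217), 3) green None red (np.float64(354.3), np.float64(239.2), np.int64(234), np.int64(244), 108)
```

Call:
{"method": "play_rows", "body": {"commands": [[[0.0007,0,0],[0,0,0]],[[0.001,0,0],[0,0,0]],[[0.0015,0,0],[0,0,0]],[[0.0015,0,0],[0,0,0]]]}}

```text
time_s: 24.2
position: [0.4959, 0.0482, 0.0868]
tcp_rot: [[0.023, -0.021, -1.0], [1.0, 0.002, 0.023], [0.002, -1.0, 0.021]]
force: [-11.6, -0.6, 2.8]
opening: 0.004
```

```bash
python3 look.py a9
```

```text
[0.4959 0.0482 0.0868] t 24.2 [-11.64  -0.65   2.83]
top orange (np.float64(306.7), np.float64(143.6), np.int64(142), np.int64(146), 12) green (np.float64(307.0), np.float64(140.5), np.int64(140), np.int64(141), 28) red None
scene orange (np.float64(353.5), np.float64(219.0), np.int64(219), np.int64(219), 4) green None red (np.float64(354.4), np.float64(239.1), np.int64(234), np.int64(244), 109)
```

View pics/a9.png

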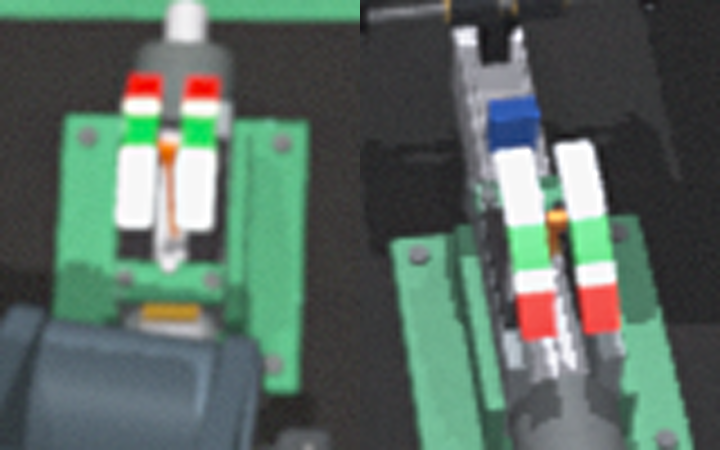

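The pointer tip is just at the start of green (top row 143.6, where green runs 135.5-142). About 1.5 mm more is needed.

Call:
{"method": "play_rows", "body": {"commands": [[[0.0007,0,0],[0,0,0]],[[0.0014,0,0],[0,0,0]],[[0.0014,0,0],[0,0,0]]]}}

```text
time_s: 24.68
position: [0.4965, 0.0483, 0.0868]
tcp_rot: [[0.023, -0.022, -0.999], [1.0, 0.002, 0.023], [0.002, -1.0, 0.023]]
force: [-15.0, -0.5, 3.1]
opening: 0.004
```

```bash
python3 look.py b1
```

```text
[0.4965 0.0483 0.0868] t 24.675 [-15.03  -0.49   3.08]
top orange (np.float64(306.6), np.float64(142.4), np.int64(141), np.int64(145), 14) green (np.float64(307.0), np.float64(140.5), np.int64(140), np.int64(141), 28) red None
scene orange (np.float64(353.3), np.float64(219.1), np.int64(218), np.int64(220), 9) green None red (np.float64(354.4), np.float64(239.1), np.int64(234), np.int64(244), 110)
```

Call:
{"method": "play_rows", "body": {"commands": [[[0.0004,0,0],[0,0,0]],[[0.0008,0,0],[0,0,0]],[[0.0008,0,0],[0,0,0]]]}}

```text
time_s: 25.15
position: [0.4966, 0.0483, 0.0867]
tcp_rot: [[0.023, -0.024, -0.999], [1.0, 0.002, 0.023], [0.002, -1.0, 0.024]]
force: [-15.6, -1.3, 4.2]
opening: 0.008
```

```bash
python3 look.py b2
```

```text
[0.4966 0.0483 0.0867] t 25.15 [-15.64  -1.27   4.23]
top orange (np.float64(306.6), np.float64(142.4), np.int64(141), np.int64(145), 14) green (np.float64(307.0), np.float64(140.5), np.int64(140), np.int64(141), 28) red None
scene orange (np.float64(353.3), np.float64(219.1), np.int64(218), np.int64(220), 9) green None red (np.float64(354.4), np.float64(239.1), np.int64(234), np.int64(244), 109)
```

The blade stuck at about 15 N, possibly because the tip is rubbing the rail. I relax slightly, raise the tip and look.

Call:
{"method": "play_rows", "body": {"commands": [[[-0.0015,0,0],[0,0,0]],[[-0.0025,0,0],[0,0,0]],[[-0.0025,0,0.0004],[0,0,0]],[[-0.0025,0,0.0008],[0,0,0]],[[-0.0025,0,0.0008],[0,0,0]]]}}

```text
time_s: 25.88
position: [0.4967, 0.0481, 0.0874]
tcp_rot: [[0.023, -0.018, -1.0], [1.0, 0.002, 0.023], [0.002, -1.0, 0.018]]
force: [-9.8, 0.4, -0.6]
opening: 0.006
```

```bash
python3 look.py b3
python3 - <<'E'
from fit import *
c,d=pickle.load(open('pb3.pkl','rb'));c0,d0=pickle.load(open('pa3.pkl','rb'))
P=cloud(c);h=hs(c);H=h[...,0].astype(int);S=h[...,1];V=h[...,2]
m=np.zeros((400,640),bool);m[120:165,290:325]=1
for nm,q in(('green',(H>45)&(H<75)&(S>185)&(V>170)),('red',((H<5)|(H>174))&(S>170)&(V>150))):
    q=q&m;n,l,st,ce=cv2.connectedComponentsWithStats(q.astype(np.uint8))
    for i in range(1,n):
        if st[i,4]>8: print(nm,st[i],np.median(P[l==i][:,2]).round(4),np.percentile(P[l==i][:,0],[3,50,97]).round(4))
for k in(c0,c):
    Q=cloud(k);hh=hs(k);o=m&(hh[...,0]>4)&(hh[...,0]<18)&(hh[...,1]>150)&(hh[...,2]>150);print('tip',np.c_[np.nonzero(o)][:,0].min(),Q[o].round(3)[:6].tolist())
print(h[130:158,301].tolist())
E
```

```text
[0.4967 0.0481 0.0874] t 25.875 [-9.79  0.38 -0.6 ]
top orange (np.float64(306.7), np.float64(141.5), np.int64(140), np.int64(144), 15) green (np.float64(307.0), np.float64(140.5), np.int64(140), np.int64(141), 28) red None
scene orange (np.float64(353.5), np.float64(220.3), np.int64(219), np.int64(222), 12) green None red (np.float64(354.3), np.float64(239.2), np.int64(234), np.int64(244), 108)
green [298 137   7   4  22] 0.1608 [0.698  0.703  0.7085]
green [311 137   6   5  28] 0.1606 [0.619  0.7026 0.709 ]
red [298 126   8   5  32] 0.1427 [0.73   0.7371 0.7904]
red [312 127   7   5  30] 0.1431 [0.7267 0.7342 0.7431]
tip 154 [[0.659, 0.045, 0.176], [0.661, 0.041, 0.169], [0.657, 0.045, 0.174], [0.657, 0.043, 0.172], [0.657, 0.041, 0.174], [0.658, 0.044, 0.163]]
tip 139 [[0.7, 0.044, 0.166], [0.736, 0.048, 0.058], [0.735, 0.045, 0.063], [0.697, 0.047, 0.167], [0.697, 0.044, 0.167], [0.698, 0.042, 0.165]]
[[1, 210, 243], [3, 111, 245], [19, 18, 246], [75, 2, 251], [0, 8, 255], [54, 58, 235], [66, 177, 220], [71, 241, 222], [72, 253, 222], [72, 243, 226], [72, 250, 225], [67, 175, 229], [63, 54, 240], [159, 7, 255], [150, 2, 250], [0, 0, 247], [0, 0, 247], [0, 0, 247], [0, 0, 247], [0, 0, 247], [0, 0, 247], [0, 0, 247], [0, 0, 247], [0, 0, 247], [0, 0, 247], [0, 0, 247], [120, 1, 248], [0, 0, 248]]
```

The pointer now reads about 0.32 by both slide distance and geometry. A small extra nudge should centre it.

Call:
{"method": "play_rows", "body": {"commands": [[[0.0004,0,0],[0,0,0]],[[0.0008,0,0],[0,0,0]],[[0.0008,0,0],[0,0,0]]]}}

```text
time_s: 26.35
position: [0.4977, 0.0481, 0.0873]
tcp_rot: [[0.023, -0.018, -1.0], [1.0, 0.002, 0.023], [0.002, -1.0, 0.018]]
force: [-10.2, 0.9, -1.8]
opening: 0.004
```

```bash
python3 look.py b4
```

```text
[0.4977 0.0481 0.0873] t 26.35 [-10.16   0.93  -1.78]
top orange (np.float64(307.1), np.float64(140.9), np.int64(140), np.int64(142), 8) green (np.float64(307.0), np.float64(140.5), np.int64(140), np.int64(141), 28) red None
scene orange (np.float64(353.9), np.float64(222.9), np.int64(222), np.int64(224), 12) green None red (np.float64(354.4), np.float64(239.1), np.int64(234), np.int64(244), 109)
```

About 0.36, near the middle. I withdraw straight back, then up and away.

Call:
{"method": "play_rows", "body": {"commands": [[[-0.004,0.0001,0],[0,0,0]],[[-0.008,0.0002,0],[0,0,0]],[[-0.014,0.0003,0.001],[0,0,0]],[[-0.025,0.0006,0.003],[0,0,0]],[[-0.045,0.001,0.005],[0,0,0]],[[-0.065,0.001,0.02],[0,0,0]],[[-0.08,0.02,0.06],[0,0,0]],[[-0.08,0.06,0.1],[0,0,0]],[[-0.08,0.11,0.13],[0,0,0]],[[-0.08,0.15,0.13],[0,0,0]]]}}

```text
time_s: 27.7
position: [0.4275, 0.1989, 0.2226]
tcp_rot: [[0.024, 0.009, -1.0], [1.0, 0.002, 0.024], [0.002, -1.0, -0.009]]
force: [1.3, -0.3, -0.9]
opening: 0.005
```

Call:
{"method": "play_rows", "body": {"commands": [[[0,0.03,0],[0,0,0]],[[0,0.05,0],[0,0,0]],[[0,0.05,0],[0,0,0]],[[0,0.05,0],[0,0,0]]]}}

```text
time_s: 28.2
position: [0.4255, 0.2463, 0.2194]
tcp_rot: [[0.024, 0.0, -1.0], [1.0, -0.0, 0.024], [-0.0, -1.0, -0.0]]
force: [0.7, 0.4, -0.0]
opening: 0.003
```

```bash
sed -i 's/(295,320,140,175)/(295,320,120,175)/' look.py; python3 look.py b5
python3 - <<'E'
from fit import *
c,d=pickle.load(open('pb5.pkl','rb'))
a=cv2.resize(c['frame'][115:255,265:350],None,fx=4.2,fy=4.2,interpolation=cv2.INTER_CUBIC);b=cv2.resize(d['frame'][150:270,310:390],None,fx=4.9,fy=4.9,interpolation=cv2.INTER_CUBIC)
cv2.imwrite('pics/b5z.png',cv2.cvtColor(np.hstack([a[:588],b[:588]]),cv2.COLOR_RGB2BGR))
t=pickle.load(open('top.pkl','rb'));df=np.abs(c['frame'].astype(int)-t['frame']).max(2)>60
n,l,st,ce=cv2.connectedComponentsWithStats(df.astype(np.uint8));print([s.tolist() for s in st[1:] if s[4]>25])
P=cloud(c);h=hs(c);w=np.zeros((400,640),bool);w[185:245,296:320]=1;w&=(h[...,2]>100)
for r in range(192,240,6): print(r,np.median(P[r:r+6][w[r:r+6]][:,2]).round(4),end=' ')
E
```

```text
[0.4255 0.2463 0.2194] t 28.2 [ 0.68  0.45 -0.01]
top orange (np.float64(307.3), np.float64(139.3), np.int64(137), np.int64(142), 19) green (np.float64(306.5), np.float64(138.7), np.int64(136), np.int64(141), 75) red (np.float64(308.0), np.float64(128.8), np.int64(127), np.int64(131), 57)
scene orange (np.float64(354.1), np.float64(222.8), np.int64(222), np.int64(224), 12) green None red (np.float64(354.4), np.float64(239.1), np.int64(234), np.int64(244), 108)
[[305, 137, 5, 24, 69], [208, 184, 42, 65, 1887], [301, 194, 12, 9, 95], [136, 200, 73, 89, 2722], [90, 234, 21, 8, 87], [71, 253, 46, 32, 407], [174, 254, 15, 4, 47], [224, 259, 9, 13, 69], [223, 273, 11, 28, 149], [187, 277, 12, 5, 28], [192, 277, 29, 81, 848], [48, 284, 160, 116, 5950], [0, 287, 90, 113, 5890], [185, 319, 11, 26, 126], [202, 367, 11, 33, 139], [345, 372, 18, 28, 265]]
192 0.0622 198 0.0701 204 0.0619 210 0.0627 216 0.062 222 0.0599 228 0.0595 234 0.0563
```

View pics/b5z.png

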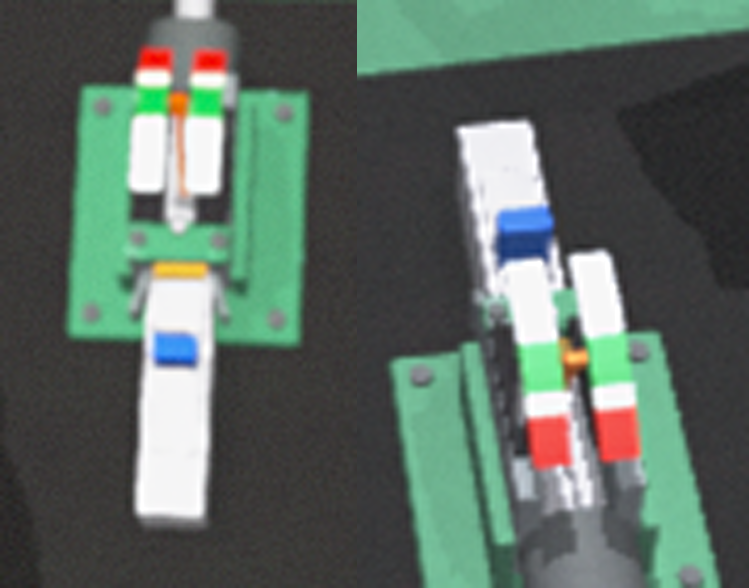

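The pointer tip sits in the middle of the green band in both views: top crop (178,103) and scene crop (575,360). The blade lies flat on the rail and the bystanders are unmoved.

```bash
python3 -c "
from rig import *
print(hand_in())"
```

```text
the job is handed in; nothing more can be done
None
```

The blade is on the rail with its nose under the brass jaw and the pointer in the green band. The job is handed in at about 28 s of the 70 s allowed.

**What I did:** I gripped the blade by its blue block and laid it on the rail with the nose about 36 mm short of the mouth. I let go completely and then pushed it in with closed fingers.

**What went wrong on the way:**
- My first push, against the block, stalled at about 21 N on the jaw's lead-in. I backed off and pushed the tail end low down instead.
- That push peaked at about 17 N, then slid at about 10 N.
- It stuck once more near the end, at about 15 N. I eased off, raised the fingertips slightly and carried on.

**Last checks, with the arm withdrawn:**
- **Pointer:** it stands in the middle of green in both views, at about 0.36 rad estimated from the slide distance and the camera geometry. It held after the fingers left, and no reading came near the red.
- **Blade:** it lies flat on the rail, with its top measured at about 62 mm by depth against 64 mm expected. That is within the calibration error.
- **Other objects:** comparing the before and after top views showed no change at the tray, hammer, wrench, screwdriver, jar or can. The remaining differences were at the rail, the pointer, the rest, the arm and its shadow.

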